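# Walk a heavy backup battery home into its charging bay

## Robot

A 6-joint arm with a two-finger parallel gripper is mounted at the origin on a cart in front of the work surface, level with it; the furniture and walls round the work are solid. World frame = base frame: x ahead of the robot, y to its left, z up, the work surface at z = 0. Lengths are in m, angles in rad, forces in N, time in s.
With the tool pointing down it reaches from about 0.35 to 0.85 m from the base axis. Payload 8.1 kg.
Tool frame: the origin (TCP) lies between the finger pads; the fingertips stand 25 mm ahead of it and the grasp point (between the pads) lies 6 mm ahead of it (robot.tcp_to_tips is the distance from the TCP to the fingertips, in m); z points along the fingers, y is the line along which they close (so a half turn about z gives the same grasp; the last joint's range is limited). The gripper opens to 93 mm and grips with 3 to 60 N. Pads are 15 mm wide; open, the fingers measure 128 mm over their backs; the gripper's body (75 mm by 188 mm) begins 65 mm behind the grasp point.
Start: joints at [1.146, 0.13, 1.488, -0, 1.523, -0.085], TCP at [0.2, 0.566, 0.244] pointing down, gripper open.
Joint ranges: [-2.96, 2.96], [-0.89, 2.26], [0.02, 2.5], [-1.34, 4.48], [0, 2.73], [-2.66, 2.66]. Speed limits (rad/s): [2.39, 2.39, 2.79, 3.14, 3.14, 3.14].

## Interface

Orientations are given as a rotation vector (axis times angle).
In Python, from workcell import robot, eyes gives the robot as it stands.
- The arm moves only by the tool step_arm, never from a script. Its argument "targets" is a list of rows, each a list of 7 numbers: the shift along the tool's x, y, z in mm, then the turn, a rotation vector about the tool's x, y, z in rad, then the opening in per cent of the stroke, from 0 (shut) to 100 (fully open). A call has 1 to 5 rows; each row is the pose to reach, as a shift and turn from the pose commanded when the call began, along the tool's axes at that moment; what a row does not reach only later rows make up. A row lasts 1/8 s, in which the tool goes at most 62.5 mm and 10.7 degrees, less where a joint would pass 70% of its speed; a pose out of reach is approached as far as the arm can. A call with a gripper value outside its range is refused whole. The fingers move at their own pace and stop on an object; "newtons" is the grip in N (left out, the last holds). Time passes only in rows, so rows that repeat a pose let the fingers close. It gives the time, the measured TCP pose, the force, the opening and the grip force at its end, in the units of the state.
- robot.state(): the state, without advancing time (a new reading comes with each control period).
- eyes.capture(name): name is "scene" or "top" or "wrist"; returns the picture (384x512x3 uint8, red, green, blue); there is no depth.
- eyes.camera_model(name): a dict with "fov_y" (degrees; the focal length in pixels is half the picture's height over the tangent of half this angle, whatever the lens; pixels are square), "cx", "cy" (the principal point, pixels), "rvec" (rotation vector, rad) and "tvec" (3), from world to camera coordinates, as OpenCV has them; the wrist camera has in their place "mount" (4x4, takes a point from camera to tool coordinates, whose origin is the TCP and whose axes are the flange's). Camera axes: x right, y down, z forward; pixel columns grow to the right and rows downward; lengths in m; the calibration is good to about 2 mm. A picture is of the moment at which its call begins: read the wrist's pose just before it. camera_model takes no time and is no camera call.
- robot.sign_off(): hands the job in; it is judged then, once.
Trained networks look in the newest picture that a camera, given by its name, has taken for a name from the list of things; names that differ only in an ending like _2 or _b are one class to them, and where a whole thing is asked for, a point or a joint stands for the part that bears it (a point fixed in the world has none). Each returns a list of dicts, best first, with "score" (0 to 1); they miss things now and then, are a little off and sometimes report something else, mostly with a low value. They report only what shows in the picture. A call takes as long as a camera call. They do not tell look-alikes from the thing itself.
- eyes.outline_of(camera, query): "pixels" (384x512 bool, what is visible of it) and "rect" ([left, top, width, height] in pixels, round what is visible of it).
The state is a dict: "time": time; "q": joint angles; "joint_velocities": joint speeds; "joint_torque": joint torques, N m; "tcp_pos": TCP position; "eef_rot": TCP orientation; "wrist_force": force on the tool from outside, world axes, zero at the start; "ft_torque": the same for the moment, N m; "gripper_width": finger opening in m; "finger_force": force on a finger pad.
Only numpy, scipy, OpenCV 4.12 (cv2) and the standard library are available. Lean on these libraries where they do the work, as an engineer would, in place of code of your own. Each camera call takes 0.05 s, during which the arm holds its last target. There are 200 camera calls.

## Task

Walk the heavy sealed battery across the desk into the charging bay by pushing its near face at one end and then the other, so that its corners swing ahead in turn, until it is fully home: its brass-contact face flush against the bay's stop at both ends. The case and its contacts must never feel more than 22 N from the robot, and pushing the whole battery straight ahead takes more than that, so push gently and feel what you push; keep it flat on the desk and leave the things standing round it alone.

Things in the scene. Friction and masses are not known exactly. Their poses are not given: they have to be found in the camera images.
- bay: Fixed U-shaped aluminium charging bay on the desk, 34 mm high, open toward the robot, no floor. Origin: middle of the stop's inner face (far cross rail with two brass plates), at desk level. x: level, the way the battery is pushed home, away from the robot; y: left along the stop; z up. Stop face: x = 0. A 30 mm high black housing stands behind the stop. Its place and direction vary.
- bay_mouth (a point): Middle of the end of the bay's straight side guides, at desk level: x = -52 mm in the bay's frame, axes as the bay's. From here to the stop the guides' inner faces are at y = +/-103 mm (3 mm of play on each side of the battery); toward the robot they flare out to about y = +/-117 mm at x = -85 mm. Guides and case are smooth.
- battery: Loose sealed grey battery, black lid, 2.6 kg, 200 mm long (y), 92 mm deep (x), 52 mm high. Origin: middle of its underside, desk level. x: from the near face (to be pushed) to the far face with two brass contacts; y: left along its length; z up. Its upright faces x = +/-46, y = +/-100 mm reach from 4 to 46 mm height and are slippery (friction 0.06). Too deep to grasp.
- battery_centre (a point): Middle of the battery, 26 mm above the desk, axes as the battery's. It stands on four rubber feet, 26 mm fore and aft and 94 mm to the sides of the middle. Pushed straight it resists with 22 to 26 N; pushed square to the near face 90 mm from the middle, with 13 to 18 N (more if pressed down), swinging about its other end. Starts 70 to 95 mm short of the stop, askew up to 0.2 rad, up to 8 mm aside.
- corner_left (a point): Point on the battery's far face, 98 mm to the left of its middle, 16 mm above the desk (in the battery's frame x = 46, y = 98, z = 16 mm). Home when at x = 0 in the bay's frame.
- corner_right (a point): Point on the battery's far face, 98 mm to the right of its middle, 16 mm above the desk (in the battery's frame x = 46, y = -98, z = 16 mm). Home when at x = 0 in the bay's frame.
- binder_clip: Bystander: black binder clip with wire handles, 28 x 21 x 35 mm, loose, to the left of the bay. Origin: middle of its underside.
- tape_measure: Bystander: yellow pocket tape measure standing on edge, 60 x 64 x 57 mm, loose, to the right of the bay. Origin: middle of its underside.
- cup: Bystander: stoneware cup, 68 mm across, 82 mm high, loose, behind the bay. Origin: middle of its underside.
Mind the look-alikes: they are no part of the job. Several things look just like the battery: the one meant starts farthest to the robot's left.

How it is judged:
By the outcome, as a careful person would: the job done as asked, in the order asked, and still so for the second after the job is handed in, with the robot touching nothing.
It also fails if it takes over 72 s, if anything falls off the work surface, if the arm or the gripper's body presses on something with over 40 N, if the wrist force passes 120 N, or if a joint passes its speed limit or range.

## Working session

There is one attempt and no reset: what is moved stays moved. The work goes in short steps, Python scripts to look and compute and a tool call to move; the robot and the scene stay as the last step left them, time stands still between calls to the robot, and variables do not carry over. Pictures are saved under pics/ and viewed, at most 10 in all, crops included, and the job is handed in when it is done.

Besides the shell and the picture viewer there is one more tool, called as a command line: name --pt "numbers of a row" for each row, then --argument value for the rest. step_arm: Moves the arm, as the interface text tells. Its arguments: {"type":"object","properties":{"targets":{"type":"array","items":{"type":"array","items":{"type":"number"}}},"newtons":{"type":"number"}},"required":["targets"]}

```bash
mkdir -p pics; ls
python3 - <<'E'
from workcell import robot, eyes
import cv2,numpy as np
s=robot.state(); print({k:np.round(v,3).tolist() for k,v in s.items()})
for c in ("scene","top"):
    im=eyes.capture(c); cv2.imwrite(f"pics/{c}0.png",cv2.resize(im[:,:,::-1],(800,600)))
    print(c,{k:np.round(v,4).tolist() for k,v in eyes.camera_model(c).items()})
    for q in ("battery","bay"):
        print(q,[(round(d["score"],2),d["rect"]) for d in eyes.outline_of(c,q)])
print(eyes.camera_model("wrist"))
E
```

```text
pics
{'time': 0.0, 'q': [1.146, 0.131, 1.489, -0.0, 1.523, -0.085], 'joint_velocities': [0.003, 0.001, 0.001, -0.0, 0.001, -0.0], 'joint_torque': [0.001, -55.986, -49.174, 0.077, 0.036, -0.0], 'tcp_pos': [0.2, 0.565, 0.243], 'eef_rot': [-0.531, -3.096, 0.003], 'wrist_force': [-0.794, 0.648, -0.346], 'ft_torque': [0.004, 0.006, -0.05], 'finger_force': 0.0, 'gripper_width': 0.093}
scene {'fov_y': 53.7764, 'cx': 250.4873, 'cy': 187.409, 'rvec': [0.1502, 2.8052, -1.3149], 'tvec': [0.6391, 0.0813, 0.8518]}
battery [(0.93, [271.1, 159.3, 46.3, 72.4]), (0.72, [271.6, 111.1, 57.9, 52.0])]
bay [(0.68, [212.2, 161.8, 69.6, 88.6])]
top {'fov_y': 45.2162, 'cx': 261.709, 'cy': 188.9521, 'rvec': [2.037, -2.1912, 0.223], 'tvec': [-0.0971, 0.6377, 1.0794]}
battery [(0.97, [323.4, 218.6, 90.5, 71.3]), (0.86, [222.5, 208.2, 80.5, 40.3])]
bay [(0.94, [200.8, 157.2, 113.1, 59.3])]
{'fov_y': 68.77214706945496, 'cx': 252.81336195814583, 'cy': 194.50356955393426, 'mount': array([[-7.61148128e-04, -9.68586402e-01, -2.48676099e-01,
         6.80572274e-02],
       [ 9.99999625e-01, -8.40247552e-04,  2.11940400e-04,
        -1.14013950e-04],
       [-4.14232073e-04, -2.48675844e-01,  9.68586678e-01,
        -1.41464318e-01],
       [ 0.00000000e+00,  0.00000000e+00,  0.00000000e+00,
         1.00000000e+00]])}
```

View pics/top0.png

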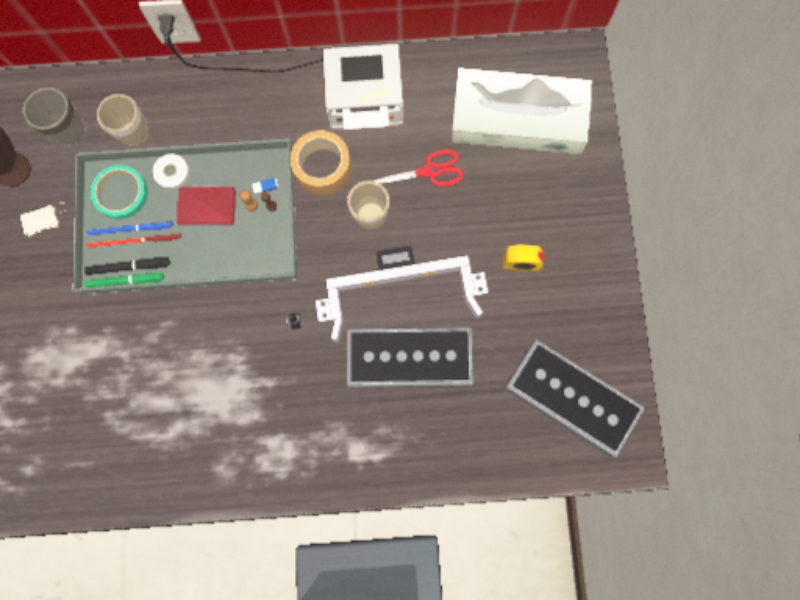

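View pics/scene0.png

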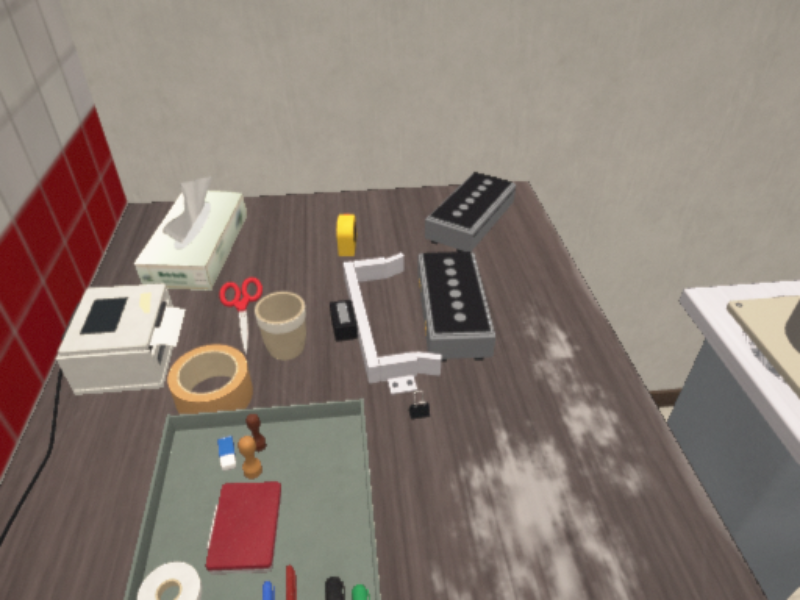

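The top view shows two batteries: ours is the left one (400,356) just short of the bay, its rail running from (330,280) to (468,262). The other lies to the right. The scene view agrees. I'll compute coarse poses next.

```bash
cat > h.py <<'E'
from workcell import robot, eyes
import cv2,numpy as np
from scipy.spatial.transform import Rotation as R
from scipy.optimize import least_squares, minimize
def cam(c,st=None):
    m=eyes.camera_model(c); f=192/np.tan(np.radians(m["fov_y"]/2))
    K=np.array([[f,0,m["cx"]],[0,f,m["cy"]],[0,0,1]])
    if c!="wrist": return K,R.from_rotvec(m["rvec"]).as_matrix(),np.array(m["tvec"])
    T=np.eye(4);T[:3,:3]=R.from_rotvec(st["eef_rot"]).as_matrix();T[:3,3]=st["tcp_pos"]
    W=np.linalg.inv(T@m["mount"]); return K,W[:3,:3],W[:3,3]
def proj(C,P):
    K,r,t=C; p=(np.atleast_2d(P)@r.T+t)@K.T; return p[:,:2]/p[:,2:]
def ray(C,uv,z):
    K,r,t=C; o=-r.T@t; d=np.c_[np.atleast_2d(uv),np.ones(len(np.atleast_2d(uv)))]@np.linalg.inv(K).T@r
    return o+d*((z-o[2])/d[:,2])[:,None]
def w(p,P):  # pose x,y,yaw ; local pts
    c,s=np.cos(p[2]),np.sin(p[2]); P=np.atleast_2d(P)
    return np.c_[p[0]+c*P[:,0]-s*P[:,1],p[1]+s*P[:,0]+c*P[:,1],P[:,2]]
def rel(bay,pose):
    c,s=np.cos(bay[2]),np.sin(bay[2]); d=np.array(pose[:2])-bay[:2]
    return np.array([c*d[0]+s*d[1],-s*d[0]+c*d[1],pose[2]-bay[2]])
BOX=np.array([[x,y,z] for x in(-.046,.046) for y in(-.1,.1) for z in(.004,.050)])
def fitbox(C,mask,p0):
    S=4
    def cost(p):
        h=cv2.convexHull((proj(C,w(p,BOX))*S).astype(np.float32))
        m=np.zeros((384*S,512*S),np.uint8); cv2.fillConvexPoly(m,np.round(h).astype(np.int32),1)
        m=cv2.resize(m.astype(np.float32),(512,384),interpolation=cv2.INTER_AREA)
        return np.abs(m-mask).sum()
    r=minimize(cost,p0,method="Nelder-Mead",options=dict(initial_simplex=np.array(p0)+np.array([[0,0,0],[.01,0,0],[0,.01,0],[0,0,.05]]),xatol=1e-4,fatol=.5))
    return r.x,r.fun
def left(ds,C):  # battery farthest left
    return max((d for d in ds if d["score"]>.4),key=lambda d:ray(C,[d["rect"][0]+d["rect"][2]/2,d["rect"][1]+d["rect"][3]/2],.05)[0,1])
E
python3 - <<'E'
from h import *
C=cam("top"); im=eyes.capture("top")
k=512/800
print("bay stop in",ray(C,np.array([[332,287],[466,270]])*k,.034).round(3).tolist())
print("guide ends",ray(C,np.array([[337,338],[479,313]])*k,.034).round(3).tolist())
d=left(eyes.outline_of("top","battery"),C)
r=ray(C,[d["rect"][0]+d["rect"][2]/2,d["rect"][1]+d["rect"][3]/2],.03)[0]
print(d["rect"],r,fitbox(C,d["pixels"].astype(float),[r[0],r[1],0.]))
cv2.imwrite("pics/crop1.png",cv2.resize(im[150:260,190:330,::-1],(763,600),interpolation=cv2.INTER_CUBIC))
E
```

```text
bay stop in [[0.658, -0.019, 0.034], [0.671, -0.24, 0.034]]
guide ends [[0.574, -0.023, 0.034], [0.598, -0.255, 0.034]]
[222.3, 209.6, 79.5, 37.8] [ 0.53482303 -0.13718893  0.03      ] (array([ 0.53388166, -0.1369554 , -0.03318668]), np.float64(199.5))
```

View pics/crop1.png

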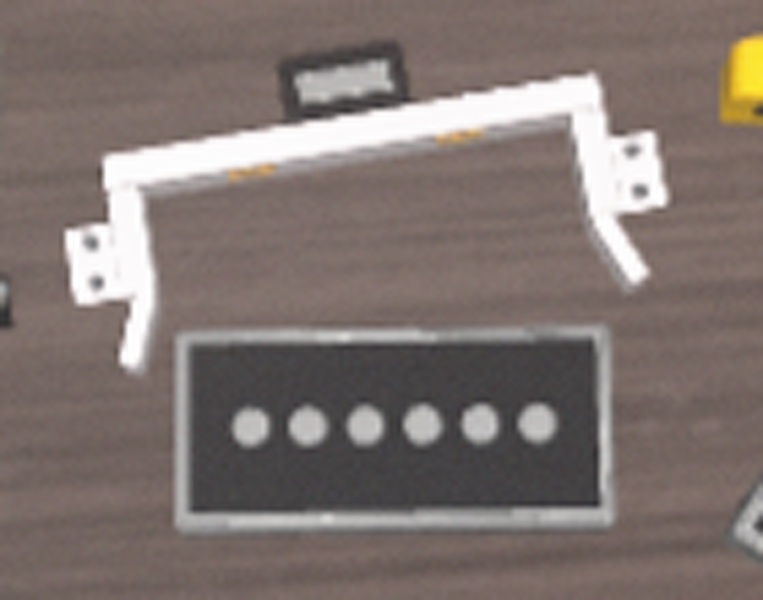

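The crop shows the bay's inner corners at (145,184) and (573,113), its bends at (157,290) and (595,215), and its guide ends at (143,370) and (628,288). The battery's lid corners are (177,330), (608,325), (615,523) and (177,532).

```bash
cat >> h.py <<'E'
def fitpts(C,L,uv,p0):
    L=np.array(L,float);uv=np.array(uv,float)
    r=least_squares(lambda p:(proj(C,w(p,L))-uv).ravel(),p0,x_scale=[.01,.01,.05],loss="soft_l1"); return r.x,r.fun.reshape(-1,2)
BAYL=[[0,.103,.034],[0,-.103,.034],[-.052,.103,.034],[-.052,-.103,.034],[-.085,.117,.034],[-.085,-.117,.034]]
TOPL=[[.046,.1,.046],[.046,-.1,.046],[-.046,-.1,.046],[-.046,.1,.046]]
E
python3 - <<'E'
from h import *
C=cam("top"); o=np.array([190,150]); k=140/763
b,e=fitpts(C,BAYL,o+k*np.array([[145,184],[573,113],[157,290],[595,215],[143,370],[628,288]]),[.66,-.13,.06])
print("bay",b.round(4),e.round(1).tolist())
p,e=fitpts(C,TOPL,o+k*np.array([[177,330],[608,325],[615,523],[177,532]]),[.53,-.13,0])
print("bat",p.round(4),e.round(1).tolist(),"rel",rel(b,p).round(4))
s=robot.state(); T=R.from_rotvec(s["eef_rot"])
print(T.as_matrix().round(3))
E
```

```text
bay [ 0.667  -0.1307  0.0951] [[-0.5, 0.1], [0.1, 0.0], [0.3, 0.4], [-0.2, 0.8], [-0.7, -0.6], [1.5, -0.9]]
bat [ 0.5334 -0.1378 -0.0565] [[-0.4, 0.1], [0.4, -0.3], [0.4, 0.3], [-0.4, -0.1]] rel [-0.1337  0.0056 -0.1516]
[[-0.943  0.333 -0.   ]
 [ 0.333  0.943 -0.   ]
 [-0.    -0.    -1.   ]]
```

step_arm --pt "-32 -44 0 0 0 0.18 0" --pt "-64 -88 0 0 0 0.36 0" --pt "-97 -132 0 0 0 0.54 0" --pt "-130 -177 0 0 0 0.72 0" --pt "-162 -221 0 0 0 0.9 0" --newtons 60

```text
time: 1.02
tcp_pos: [0.2793, 0.3018, 0.2438]
eef_rot: [1.832, 2.552, 0.001]
wrist_force: [1.4, -0.0, 0.9]
gripper_width: 0.0476
finger_force: 0.0
```

step_arm --pt "-60 -2 0 0 0 0.12 0" --pt "-120 -4 0 0 0 0.238 0" --pt "-180 -7 0 0 0 0.238 0" --pt "-240 -9 0 0 0 0.238 0" --pt "-300 -11 0 0 0 0.238 0"

```text
time: 1.65
tcp_pos: [0.3665, 0.0141, 0.2441]
eef_rot: [2.115, 2.321, 0.002]
wrist_force: [1.2, 0.1, 0.1]
gripper_width: 0.0011
finger_force: 0.0
```

step_arm --pt "-58 11 0 0 0 0 0" --pt "-117 23 0 0 0 0 0" --pt "-176 35 0 0 0 0 0" --pt "-176 35 0 0 0 0 0"

```text
time: 2.15
tcp_pos: [0.4173, -0.1594, 0.2431]
eef_rot: [-2.121, -2.316, 0.002]
wrist_force: [-0.1, 0.4, 0.4]
gripper_width: 0.0005
finger_force: 0.0
```

Run:
```python
from h import *
s=robot.state(); im=eyes.capture("wrist"); t=eyes.capture("top")
print({k:np.round(s[k],4).tolist() for k in("time","q","tcp_pos","eef_rot","wrist_force","gripper_width")}); print(R.from_rotvec(s["eef_rot"]).as_matrix().round(3))
np.save("s1.npy",s,allow_pickle=True)
cv2.imwrite("pics/w1.png",cv2.resize(im[:,:,::-1],(800,600),interpolation=cv2.INTER_CUBIC))
C=cam("wrist",s); b=[.667,-.1307,.0951]; p=[.5334,-.1378,-.0565]
print("pred bay",(proj(C,w(b,BAYL))*800/512).round().tolist()); print("pred bat",(proj(C,w(p,TOPL))*800/512).round().tolist())
```

```text
{'time': 2.15, 'q': [-0.4791, -0.2957, 1.8918, -0.0008, 1.5464, -0.567], 'tcp_pos': [0.4173, -0.1594, 0.2431], 'eef_rot': [-2.1211, -2.3164, 0.0015], 'wrist_force': [-0.1336, 0.3562, 0.436], 'gripper_width': 0.0005}
[[-0.088  0.996 -0.001]
 [ 0.996  0.088 -0.   ]
 [-0.    -0.001 -1.   ]]
pred bay [[729.0, 134.0], [686.0, 387.0], [659.0, 135.0], [625.0, 388.0], [617.0, 115.0], [586.0, 403.0]]
pred bat [[639.0, 141.0], [572.0, 391.0], [464.0, 377.0], [515.0, 122.0]]
```

View pics/w1.png

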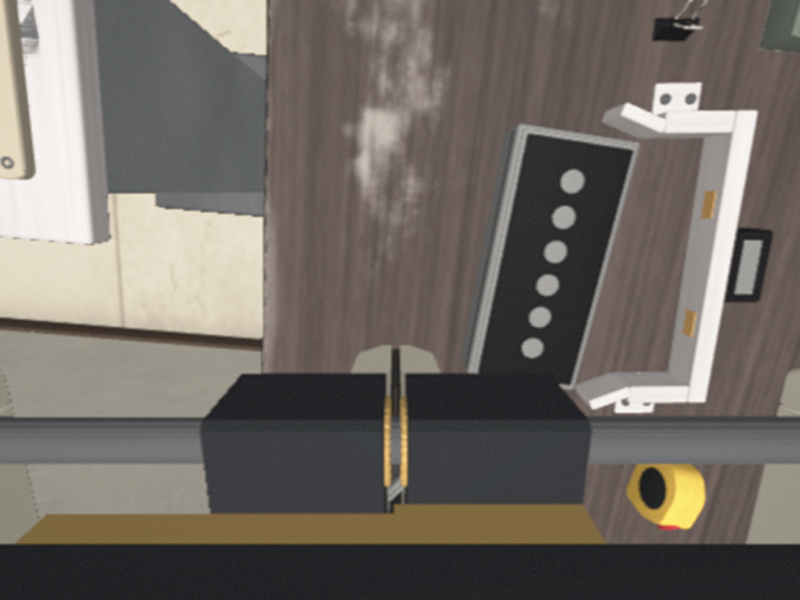

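The wrist view agrees with the predictions to about 3 mm (stop corners (734,137) and (690,385), battery front corners (637,147) and (575,386)). The left end is ahead, so I'll push the right end first.

step_arm --pt "-34 10 40 0 0 0 0" --pt "-67 20 90 0 0 0 0" --pt "-67 24 140 -0.03 0 0 0" --pt "-67 24 190 -0.06 0 0 0" --pt "-67 24 206 -0.06 0 0 0"

```text
time: 2.88
tcp_pos: [0.4451, -0.2175, 0.0348]
eef_rot: [2.09, 2.297, 0.068]
wrist_force: [-0.4, -0.8, -0.2]
gripper_width: 0.0007
finger_force: 0.0
```

step_arm --pt "0 2 0 0 0 0 0" --pt "0 4 0 0 0 0 0" --pt "0 6 0 0 0 0 0" --pt "0 8 0 0 0 0 0" --pt "0 10 0 0 0 0 0"

```text
time: 3.5
tcp_pos: [0.4578, -0.2197, 0.0388]
eef_rot: [2.088, 2.291, 0.069]
wrist_force: [-0.5, -1.0, -0.2]
gripper_width: 0.0006
finger_force: 0.0
```

step_arm --pt "-1 2 0.5 0 0 0 0" --pt "-2 4 1 0 0 0 0" --pt "-2 6 1.5 0 0 0 0" --pt "-2 8 2 0 0 0 0" --pt "-2 10 2 0 0 0 0"

```text
time: 4.12
tcp_pos: [0.4673, -0.2204, 0.0366]
eef_rot: [2.089, 2.293, 0.068]
wrist_force: [-6.7, -0.3, 1.3]
gripper_width: 0.0008
finger_force: 3.7
```

step_arm --pt "0 2 0 0 0 0 0" --pt "0 4 0 0 0 0 0" --pt "0 6 0 0 0 0 0" --pt "0 8 0.5 0 0 0 0" --pt "0 10 0.5 0 0 0 0"

```text
time: 4.75
tcp_pos: [0.4737, -0.2189, 0.0347]
eef_rot: [2.093, 2.297, 0.063]
wrist_force: [-13.0, -3.5, -0.9]
gripper_width: 0.0007
finger_force: 6.4
```

step_arm --pt "0 3 0 0 0 0 0" --pt "0 6 0 0 0 0 0" --pt "0 10 0.5 0 0 0 0" --pt "0 14 1 0 0 0 0" --pt "0 18 1 0 0 0 0"

```text
time: 5.38
tcp_pos: [0.4918, -0.2175, 0.0348]
eef_rot: [2.093, 2.297, 0.063]
wrist_force: [-12.2, -2.9, -1.9]
gripper_width: 0.0006
finger_force: 6.4
```

Run:
```python
from h import *
s=robot.state(); t=eyes.capture("top")
print({k:np.round(s[k],4).tolist() for k in("time","q","tcp_pos","eef_rot","wrist_force")})
cv2.imwrite("pics/t2.png",cv2.resize(t[150:260,190:330,::-1],(763,600),interpolation=cv2.INTER_CUBIC))
d=eyes.outline_of("top","battery"); print([(x["score"],x["rect"]) for x in d])
```

```text
{'time': 5.375, 'q': [-0.5333, 0.1327, 1.8903, 0.037, 1.078, -0.6428], 'tcp_pos': [0.4918, -0.2175, 0.0348], 'eef_rot': [2.0932, 2.2969, 0.0625], 'wrist_force': [-12.2409, -2.8628, -1.9318]}
[(0.97, [342.2, 218.8, 70.2, 70.5]), (0.69, [218.2, 203.5, 61.4, 42.9]), (0.56, [203.0, 156.7, 108.2, 65.4])]
```

View pics/t2.png

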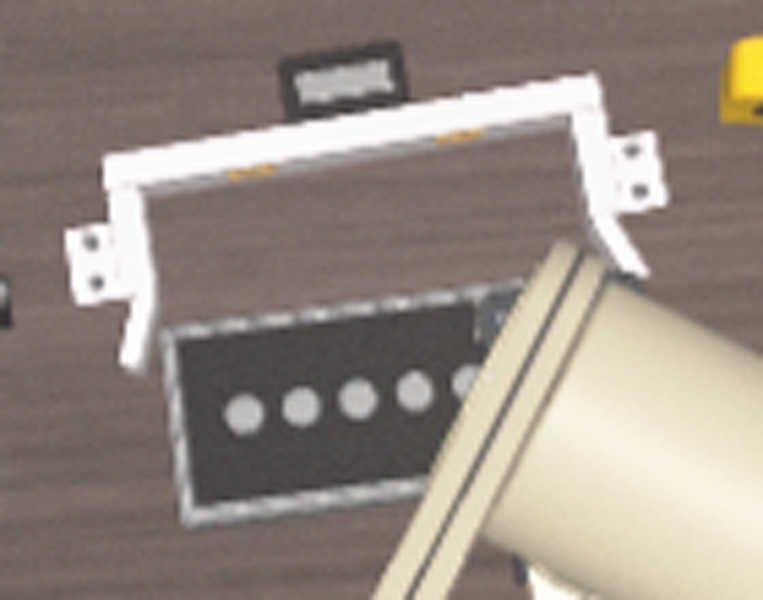

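step_arm --pt "0 -14 -2 0 0 0 0" --pt "55 -14 -2 0 0 0 0" --pt "110 -14 -2 0 0 0 0" --pt "166 -14 -2 0 0 0 0" --pt "166 -12 -2 0 0 0 0"

```text
time: 6.1
tcp_pos: [0.4673, -0.0507, 0.0384]
eef_rot: [2.083, 2.297, 0.07]
wrist_force: [0.4, -0.7, 0.2]
gripper_width: 0.0006
finger_force: 0.0
```

step_arm --pt "0 2 0 0 0 0 0" --pt "0 4 0 0 0 0 0" --pt "0 6 0 0 0 0 0" --pt "0 8 0 0 0 0 0" --pt "0 10 0 0 0 0 0"

```text
time: 6.72
tcp_pos: [0.4781, -0.0532, 0.0388]
eef_rot: [2.089, 2.291, 0.069]
wrist_force: [0.3, 1.2, -0.3]
gripper_width: 0.0005
finger_force: 0.0
```

step_arm --pt "0 2 1 0 0 0 0" --pt "0 4 1.5 0 0 0 0" --pt "0 6 2 0 0 0 0" --pt "0 8 2 0 0 0 0" --pt "0 10 2.5 0 0 0 0"

```text
time: 7.35
tcp_pos: [0.4832, -0.0513, 0.0343]
eef_rot: [2.094, 2.299, 0.059]
wrist_force: [-16.8, 0.5, 3.3]
gripper_width: 0.0009
finger_force: 8.6
```

step_arm --pt "0 2 0 0 0 0 0" --pt "0 5 0 0 0 0 0" --pt "0 8 0.5 0 0 0 0" --pt "0 11 0.5 0 0 0 0" --pt "0 14 1 0 0 0 0"

```text
time: 7.98
tcp_pos: [0.4968, -0.0494, 0.0338]
eef_rot: [2.094, 2.3, 0.059]
wrist_force: [-17.1, 1.6, 3.3]
gripper_width: 0.0004
finger_force: 8.7
```

step_arm --pt "0 -20 -1 0 0 0 0" --pt "-57 -34 -2 0 0 0 0" --pt "-115 -34 -2 0 0 0 0" --pt "-173 -34 -3 0 0 0 0" --pt "-173 -32 -3 0 0 0 0"

```text
time: 8.6
tcp_pos: [0.4867, -0.2299, 0.0386]
eef_rot: [2.091, 2.286, 0.068]
wrist_force: [-0.3, 1.1, -0.5]
gripper_width: 0.0006
finger_force: 0.0
```

step_arm --pt "0 2 1 0 0 0 0" --pt "0 4 2 0 0 0 0" --pt "0 6 2 0 0 0 0" --pt "0 8 2 0 0 0 0" --pt "0 10 3 0 0 0 0"

```text
time: 9.22
tcp_pos: [0.495, -0.2241, 0.0349]
eef_rot: [2.089, 2.295, 0.066]
wrist_force: [-10.1, 0.1, 3.7]
gripper_width: 0.0005
finger_force: 5.4
```

step_arm --pt "0 3 0 0 0 0 0" --pt "0 7 0 0 0 0 0" --pt "0 11 0.5 0 0 0 0" --pt "0 15 1 0 0 0 0" --pt "0 19 1 0 0 0 0"

```text
time: 9.85
tcp_pos: [0.5116, -0.2227, 0.0335]
eef_rot: [2.093, 2.297, 0.062]
wrist_force: [-14.1, -4.6, -1.0]
gripper_width: 0.0005
finger_force: 6.9
```

step_arm --pt "0 1 0 0 0 0 0" --pt "0 -14 -1 0 0 0 0" --pt "56 -14 -1 0 0 0 0" --pt "112 -14 -1 0 0 0 0" --pt "170 -14 -1 0 0 0 0"

```text
time: 10.48
tcp_pos: [0.4853, -0.0539, 0.0363]
eef_rot: [2.088, 2.29, 0.071]
wrist_force: [0.9, 0.2, 0.1]
gripper_width: 0.0004
finger_force: 0.0
```

Run:
```python
from h import *
s=robot.state(); t=eyes.capture("top")
print({k:np.round(s[k],4).tolist() for k in("time","tcp_pos","eef_rot","wrist_force")})
cv2.imwrite("pics/t3.png",cv2.resize(t[150:260,190:330,::-1],(763,600),interpolation=cv2.INTER_CUBIC))
```

```text
{'time': 10.475, 'tcp_pos': [0.4853, -0.0539, 0.0363], 'eef_rot': [2.0883, 2.2899, 0.0705], 'wrist_force': [0.8674, 0.2083, 0.0882]}
```

View pics/t3.png

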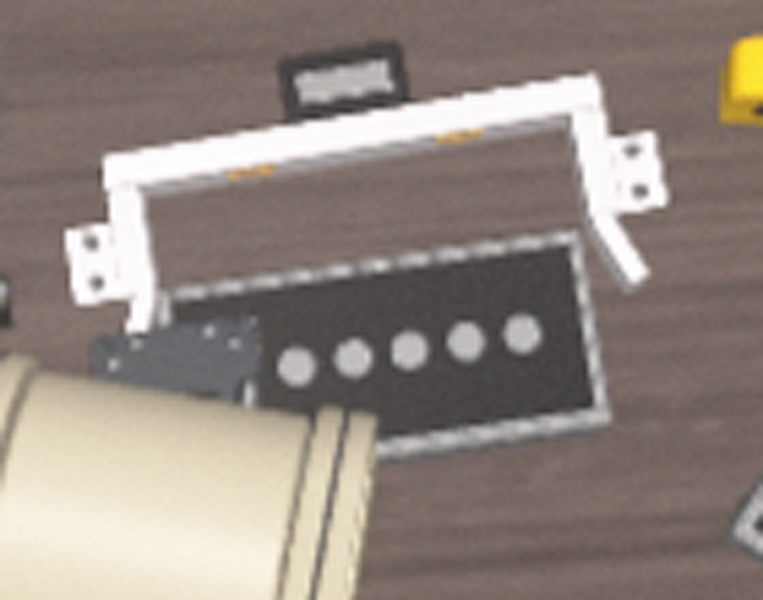

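The battery's far corners are at (160,297) and (578,235), and its near right corner at (611,416). It is entering the mouth nearly parallel to the stop.

Run:
```python
from h import *
C=cam("top"); o=np.array([190,150]); k=140/763
b=np.array([.667,-.1307,.0951])
p,e=fitpts(C,TOPL[:3],o+k*np.array([[160,297],[578,235],[611,416]]),[.56,-.13,0.05])
print("bat",p.round(4),e.round(1).tolist(),"rel",rel(b,p).round(4))
for y in(.09,-.09): print(w(p,[-.046,y,0]).round(4))
for y in(.1,-.1):
  q=w(p,[.046,y,0])[0]; print("corner in bay",rel(b,[q[0],q[1],0]).round(4))
```

```text
bat [ 0.5645 -0.1345  0.0881] [[-1.5, -0.1], [0.3, -1.3], [0.7, 1.4]] rel [-0.1024  0.006  -0.007 ]
[[ 0.5107 -0.0489  0.    ]]
[[ 0.5266 -0.2282  0.    ]]
corner in bay [-0.0557  0.1056 -0.0951]
corner in bay [-0.0571 -0.0943 -0.0951]
```

step_arm --pt "2 3 0 0 0 0 0" --pt "4 6 1 0 0 0 0" --pt "5 9 1 0 0 0 0" --pt "5 11 1.5 0 0 0 0" --pt "5 13 2 0 0 0 0"

```text
time: 11.15
tcp_pos: [0.4982, -0.0496, 0.0345]
eef_rot: [2.089, 2.291, 0.069]
wrist_force: [-0.2, 0.5, 0.6]
gripper_width: 0.0006
finger_force: 0.0
```

step_arm --pt "0 2 0 0 0 0 0" --pt "0 4 0 0 0 0 0" --pt "0 6 0 0 0 0 0" --pt "0 8 0.5 0 0 0 0" --pt "0 10 0.5 0 0 0 0"

```text
time: 11.78
tcp_pos: [0.503, -0.0473, 0.0318]
eef_rot: [2.094, 2.299, 0.06]
wrist_force: [-13.7, 1.1, 0.1]
gripper_width: 0.0003
finger_force: 6.9
```

step_arm --pt "0 2 -1 0 0 0 0" --pt "0 5 -1 0 0 0 0" --pt "0 8 -1 0 0 0 0" --pt "0 11 -1 0 0 0 0" --pt "0 14 -1 0 0 0 0"

```text
time: 12.4
tcp_pos: [0.517, -0.0458, 0.0333]
eef_rot: [2.094, 2.299, 0.06]
wrist_force: [-12.4, 2.1, -2.4]
gripper_width: 0.0005
finger_force: 6.1
```

Run:
```python
from h import *
s=robot.state(); print(s["ft_torque"].round(2) if hasattr(s["ft_torque"],"round") else s["ft_torque"])
```

```text
[ 0.27  2.05 -0.  ]
```

step_arm --pt "0 -18 -2 0 0 0 0" --pt "-57 -30 -3 0 0 0 0" --pt "-115 -31 -3 0 0 0 0" --pt "-174 -31 -3 0 0 0 0" --pt "-174 -29 -2 0 0 0 0"

```text
time: 13.02
tcp_pos: [0.5096, -0.2271, 0.0376]
eef_rot: [2.091, 2.285, 0.068]
wrist_force: [-0.4, 1.1, -0.3]
gripper_width: 0.0008
finger_force: 0.0
```

step_arm --pt "0 2 0 0 0 0 0" --pt "0 4 1 0 0 0 0" --pt "0 6 1.5 0 0 0 0" --pt "0 8 2 0 0 0 0" --pt "0 10 3 0 0 0 0"

```text
time: 13.65
tcp_pos: [0.5154, -0.2198, 0.0324]
eef_rot: [2.092, 2.3, 0.063]
wrist_force: [-16.9, -0.0, 3.8]
gripper_width: -0.0
finger_force: 7.9
```

step_arm --pt "-1 2 0 0 0 0 0" --pt "-2 6 0 0 0 0 0" --pt "-3 10 0 0 0 0 0" --pt "-4 14 0 0 0 0 0" --pt "-5 18 0.5 0 0 0 0"

```text
time: 14.28
tcp_pos: [0.5338, -0.2233, 0.0326]
eef_rot: [2.092, 2.299, 0.063]
wrist_force: [-15.3, -0.6, 3.9]
gripper_width: 0.0002
finger_force: 7.9
```

step_arm --pt "0 1 0 0 0 0 0" --pt "0 -16 -1 0 0 0 0" --pt "58 -16 -1 0 0 0 0" --pt "117 -16 -1 0 0 0 0" --pt "177 -16 -1 0 0 0 0"

```text
time: 14.9
tcp_pos: [0.5048, -0.048, 0.0352]
eef_rot: [2.087, 2.292, 0.07]
wrist_force: [1.3, -0.2, 0.8]
gripper_width: 0.0006
finger_force: 0.0
```

step_arm --pt "0 3 0 0 0 0 0" --pt "0 6 1 0 0 0 0" --pt "0 9 1 0 0 0 0" --pt "0 11 1 0 0 0 0" --pt "0 13 1 0 0 0 0"

```text
time: 15.52
tcp_pos: [0.5183, -0.0499, 0.0347]
eef_rot: [2.09, 2.291, 0.069]
wrist_force: [0.5, 0.4, 0.2]
gripper_width: 0.0001
finger_force: 0.0
```

step_arm --pt "0 2 0 0 0 0 0" --pt "0 4 0 0 0 0 0" --pt "0 7 0 0 0 0 0" --pt "0 10 0 0 0 0 0" --pt "0 13 0 0 0 0 0"

```text
time: 16.15
tcp_pos: [0.526, -0.0472, 0.0327]
eef_rot: [2.095, 2.299, 0.059]
wrist_force: [-17.0, 2.4, 2.6]
gripper_width: 0.0007
finger_force: 8.2
```

step_arm --pt "1 2 0 0 0 0 0" --pt "2 4 0 0 0 0 0" --pt "3 6 0 0 0 0 0" --pt "4 8 0 0 0 0 0" --pt "4 10 0 0 0 0 0"

```text
time: 16.77
tcp_pos: [0.5361, -0.0427, 0.0333]
eef_rot: [2.094, 2.298, 0.06]
wrist_force: [-12.7, 0.1, -0.3]
gripper_width: 0.0006
finger_force: 6.6
```

step_arm --pt "0 -18 -2 0 0 0 0" --pt "-57 -30 -2 0 0 0 0" --pt "-117 -31 -2 0 0 0 0" --pt "-177 -31 -2 0 0 0 0" --pt "-177 -29 -2 0 0 0 0"

```text
time: 17.4
tcp_pos: [0.5286, -0.2265, 0.0371]
eef_rot: [2.092, 2.285, 0.068]
wrist_force: [0.8, 0.4, -0.3]
gripper_width: 0.0004
finger_force: 0.0
```

Run:
```python
from h import *
s=robot.state(); t=eyes.capture("top")
print({k:np.round(s[k],4).tolist() for k in("time","tcp_pos","eef_rot","wrist_force")})
cv2.imwrite("pics/t4.png",cv2.resize(t[150:260,190:330,::-1],(763,600),interpolation=cv2.INTER_CUBIC))
```

```text
{'time': 17.4, 'tcp_pos': [0.5286, -0.2265, 0.0371], 'eef_rot': [2.0918, 2.2849, 0.0684], 'wrist_force': [0.8263, 0.4348, -0.3203]}
```

View pics/t4.png

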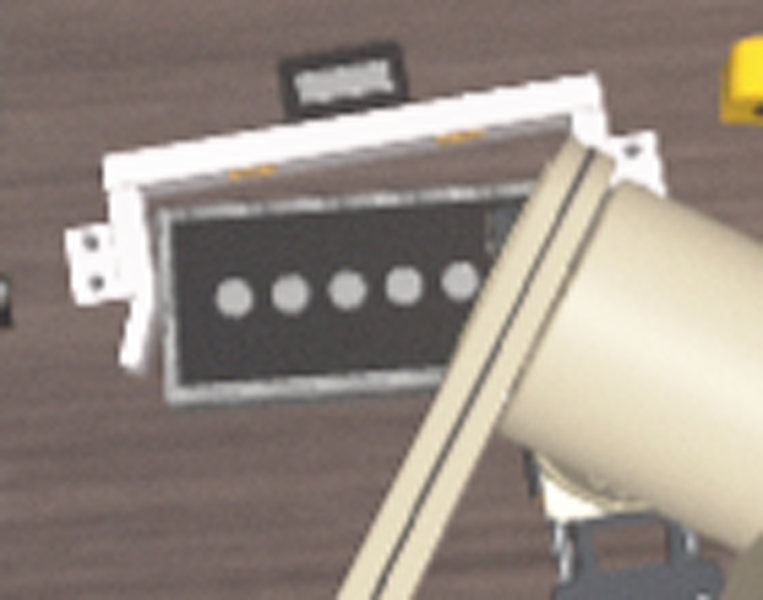

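The battery is inside the guides, with its left far corner at (162,210) leading. The right end is next.

step_arm --pt "0 2 0 0 0 0 0" --pt "0 4 0 0 0 0 0" --pt "0 6 1 0 0 0 0" --pt "0 8 2 0 0 0 0" --pt "0 10 2 0 0 0 0"

```text
time: 18.08
tcp_pos: [0.5364, -0.2203, 0.0341]
eef_rot: [2.09, 2.295, 0.066]
wrist_force: [-11.8, 0.0, 2.9]
gripper_width: 0.0003
finger_force: 5.9
```

step_arm --pt "0 2 0 0 0 0 0" --pt "0 5 0 0 0 0 0" --pt "0 9 0 0 0 0 0" --pt "0 13 0 0 0 0 0" --pt "0 16 0 0 0 0 0"

```text
time: 18.7
tcp_pos: [0.5504, -0.2191, 0.0336]
eef_rot: [2.093, 2.297, 0.062]
wrist_force: [-11.5, -2.8, -1.8]
gripper_width: 0.0005
finger_force: 6.2
```

step_arm --pt "0 2 0 0 0 0 0" --pt "0 5 0 0 0 0 0" --pt "0 -12 -1 0 0 0 0" --pt "58 -14 -1 0 0 0 0" --pt "116 -14 -1 0 0 0 0"

```text
time: 19.32
tcp_pos: [0.5291, -0.1046, 0.0362]
eef_rot: [2.09, 2.289, 0.069]
wrist_force: [1.1, 0.5, 0.5]
gripper_width: 0.0005
finger_force: 0.0
```

step_arm --pt "58 0 0 0 0 0 0" --pt "59 3 0 0 0 0 0" --pt "59 5 1 0 0 0 0" --pt "59 7 1 0 0 0 0" --pt "59 9 1 0 0 0 0"

```text
time: 19.95
tcp_pos: [0.5332, -0.0469, 0.0357]
eef_rot: [2.09, 2.29, 0.069]
wrist_force: [-0.7, -0.8, 0.3]
gripper_width: 0.0002
finger_force: 0.0
```

step_arm --pt "0 2 0 0 0 0 0" --pt "0 4 0 0 0 0 0" --pt "0 6 0 0 0 0 0" --pt "0 8 0 0 0 0 0" --pt "0 10 0 0 0 0 0"

```text
time: 20.58
tcp_pos: [0.5388, -0.0446, 0.0342]
eef_rot: [2.093, 2.298, 0.06]
wrist_force: [-15.8, -1.3, 3.8]
gripper_width: 0.0006
finger_force: 8.0
```

step_arm --pt "0 1.5 0 0 0 0 0" --pt "0 3 0 0 0 0 0" --pt "0 4.5 0 0 0 0 0" --pt "0 6 0 0 0 0 0"

```text
time: 21.08
tcp_pos: [0.5438, -0.0434, 0.0339]
eef_rot: [2.094, 2.299, 0.059]
wrist_force: [-16.2, 1.2, 3.2]
gripper_width: 0.0005
finger_force: 8.2
```

step_arm --pt "0 1 0 0 0 0 0" --pt "0 -16 -1 0 0 0 0" --pt "-57 -26 -1 0 0 0 0" --pt "-115 -26 -1 0 0 0 0" --pt "-174 -26 -1 0 0 0 0"

```text
time: 21.7
tcp_pos: [0.5393, -0.2214, 0.0364]
eef_rot: [2.087, 2.292, 0.069]
wrist_force: [0.5, 0.0, 0.5]
gripper_width: 0.0005
finger_force: 0.0
```

step_arm --pt "0 2 0 0 0 0 0" --pt "0 4 0 0 0 0 0" --pt "0 6 1 0 0 0 0" --pt "0 8 1 0 0 0 0" --pt "0 10 2 0 0 0 0"

```text
time: 22.32
tcp_pos: [0.5494, -0.2181, 0.0348]
eef_rot: [2.087, 2.293, 0.069]
wrist_force: [0.0, -0.2, 0.4]
gripper_width: 0.001
finger_force: 0.0
```

step_arm --pt "-3 2 0 0 0 0 0" --pt "-5 4 0 0 0 0 0" --pt "-5 6 0 0 0 0 0" --pt "-5 8 0 0 0 0 0" --pt "-5 10 0 0 0 0 0"

```text
time: 22.95
tcp_pos: [0.5565, -0.2228, 0.0339]
eef_rot: [2.092, 2.296, 0.063]
wrist_force: [-17.6, -1.1, 3.8]
gripper_width: 0.0002
finger_force: 8.2
```

step_arm --pt "0 1.5 0 0 0 0 0" --pt "0 3 0 0 0 0 0" --pt "0 4.5 0 0 0 0 0" --pt "0 5.5 0 0 0 0 0"

```text
time: 23.45
tcp_pos: [0.5612, -0.2227, 0.0334]
eef_rot: [2.093, 2.296, 0.062]
wrist_force: [-12.5, -3.9, 0.3]
gripper_width: 0.0003
finger_force: 6.8
```

step_arm --pt "0 0.5 0 0 0 0 0" --pt "0 1 0 0 0 0 0" --pt "0 1.5 0 0 0 0 0" --pt "0 2 0 0 0 0 0"

```text
time: 23.95
tcp_pos: [0.563, -0.2226, 0.0335]
eef_rot: [2.093, 2.296, 0.062]
wrist_force: [-13.1, -3.6, -0.8]
gripper_width: 0.0005
finger_force: 6.9
```

step_arm --pt "0 -14 -1 0 0 0 0" --pt "57 -14 -1 0 0 0 0" --pt "115 -14 -1 0 0 0 0" --pt "175 -14 -1 0 0 0 0" --pt "175 -11 -1 0 0 0 0"

```text
time: 24.58
tcp_pos: [0.5389, -0.0454, 0.0361]
eef_rot: [2.083, 2.297, 0.07]
wrist_force: [0.9, 0.4, -0.8]
gripper_width: 0.0005
finger_force: 0.0
```

step_arm --pt "0 1.5 0 0 0 0 0" --pt "0 3 0 0 0 0 0" --pt "0 4.5 0 0 0 0 0"

```text
time: 24.95
tcp_pos: [0.5445, -0.05, 0.0364]
eef_rot: [2.09, 2.29, 0.069]
wrist_force: [-0.0, -0.1, -0.3]
gripper_width: 0.0007
finger_force: 0.0
```

step_arm --pt "2 1 0 0 0 0 0" --pt "4 2 0 0 0 0 0" --pt "6 3 0 0 0 0 0" --pt "6 4 0 0 0 0 0" --pt "6 5 1 0 0 0 0"

```text
time: 25.58
tcp_pos: [0.5454, -0.0419, 0.034]
eef_rot: [2.092, 2.296, 0.062]
wrist_force: [-13.9, -1.6, 3.5]
gripper_width: 0.0003
finger_force: 7.1
```

step_arm --pt "0 0.5 0 0 0 0 0" --pt "0 1 0 0 0 0 0" --pt "0 1.5 0 0 0 0 0" --pt "0 2 0 0 0 0 0"

```text
time: 26.08
tcp_pos: [0.5461, -0.0415, 0.0333]
eef_rot: [2.093, 2.298, 0.06]
wrist_force: [-15.2, -0.8, 2.7]
gripper_width: 0.0002
finger_force: 7.4
```

step_arm --pt "0 0.5 0 0 0 0 0" --pt "0 1 0 0 0 0 0" --pt "0 1.5 0 0 0 0 0"

```text
time: 26.45
tcp_pos: [0.5475, -0.0412, 0.0333]
eef_rot: [2.093, 2.298, 0.06]
wrist_force: [-15.4, 0.9, 2.5]
gripper_width: 0.0005
finger_force: 7.8
```

step_arm --pt "0 0.5 0 0 0 0 0" --pt "0 1 0 0 0 0 0" --pt "0 1 0 0 0 0 0"

```text
time: 26.82
tcp_pos: [0.5485, -0.0409, 0.0333]
eef_rot: [2.093, 2.299, 0.06]
wrist_force: [-15.2, 0.6, 2.9]
gripper_width: 0.0006
finger_force: 7.6
```

step_arm --pt "0 0.5 0 0 0 0 0" --pt "0 1 0 0 0 0 0" --pt "0 1 0 0 0 0 0"

```text
time: 27.2
tcp_pos: [0.5494, -0.0407, 0.0332]
eef_rot: [2.094, 2.299, 0.06]
wrist_force: [-14.5, 0.8, 1.4]
gripper_width: 0.0003
finger_force: 7.1
```

Run:
```python
from h import *
s=robot.state(); t=eyes.capture("top")
print(np.round(s["tcp_pos"],4),np.round(s["wrist_force"],1))
cv2.imwrite("pics/t5.png",cv2.resize(t[150:260,190:330,::-1],(763,600),interpolation=cv2.INTER_CUBIC))
```

```text
[ 0.5494 -0.0407  0.0332] [-14.5   0.8   1.4]
```

View pics/t5.png

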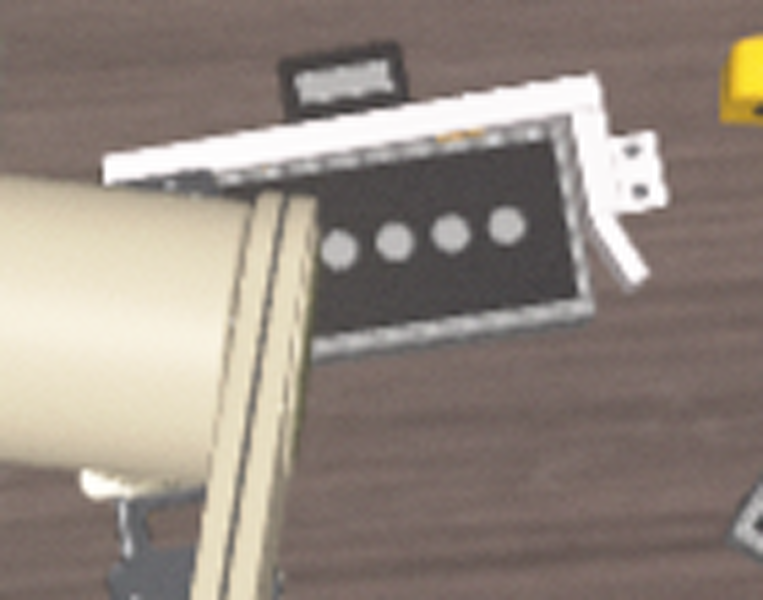

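Only a few millimetres remain; the right far corner (560,122) is just short of the stop line at about y = 115. I'll continue by feel.

step_arm --pt "0 0.5 0 0 0 0 0" --pt "0 1 0 0 0 0 0" --pt "0 1 0 0 0 0 0"

```text
time: 27.62
tcp_pos: [0.5505, -0.0406, 0.0332]
eef_rot: [2.094, 2.299, 0.06]
wrist_force: [-13.4, 1.2, 0.0]
gripper_width: 0.0006
finger_force: 6.8
```

step_arm --pt "0 0.5 0 0 0 0 0" --pt "0 1 0 0 0 0 0" --pt "0 1 0 0 0 0 0"

```text
time: 28.0
tcp_pos: [0.5514, -0.0404, 0.0332]
eef_rot: [2.094, 2.299, 0.061]
wrist_force: [-14.5, 1.1, 0.5]
gripper_width: 0.0003
finger_force: 6.7
```

step_arm --pt "0 0.5 0 0 0 0 0" --pt "0 1 0 0 0 0 0" --pt "0 1 0 0 0 0 0"

```text
time: 28.38
tcp_pos: [0.5524, -0.0403, 0.0332]
eef_rot: [2.094, 2.299, 0.06]
wrist_force: [-14.2, 2.3, -0.1]
gripper_width: 0.0
finger_force: 6.7
```

step_arm --pt "0 -16 -1 0 0 0 0" --pt "-57 -22 -1 0 0 0 0" --pt "-117 -22 -1 0 0 0 0" --pt "-177 -22 -1 0 0 0 0" --pt "-178 -19 -1 0 0 0 0"

```text
time: 29.0
tcp_pos: [0.5552, -0.2247, 0.0367]
eef_rot: [2.091, 2.285, 0.069]
wrist_force: [-0.1, 0.4, -0.5]
gripper_width: 0.0004
finger_force: 0.0
```

step_arm --pt "0 2 0 0 0 0 0" --pt "0 4 0 0 0 0 0" --pt "0 6 0 0 0 0 0" --pt "0 8 0 0 0 0 0"

```text
time: 29.5
tcp_pos: [0.5629, -0.2188, 0.0366]
eef_rot: [2.087, 2.293, 0.069]
wrist_force: [0.8, -0.1, 0.9]
gripper_width: 0.0007
finger_force: 0.0
```

step_arm --pt "-2 1 0 0 0 0 0" --pt "-4 2 0 0 0 0 0" --pt "-5 3 0 0 0 0 0" --pt "-5 4 1 0 0 0 0" --pt "-5 5 1 0 0 0 0"

```text
time: 30.12
tcp_pos: [0.5643, -0.2241, 0.0338]
eef_rot: [2.093, 2.297, 0.062]
wrist_force: [-14.6, -1.4, 2.1]
gripper_width: 0.0001
finger_force: 7.1
```

step_arm --pt "0 0.5 0 0 0 0 0" --pt "0 1 0 0 0 0 0" --pt "0 1.5 0 0 0 0 0" --pt "0 1.5 0 0 0 0 0"

```text
time: 30.62
tcp_pos: [0.5661, -0.2243, 0.0338]
eef_rot: [2.093, 2.296, 0.063]
wrist_force: [-12.2, -2.8, -0.6]
gripper_width: 0.0004
finger_force: 6.2
```

step_arm --pt "0 0.5 0 0 0 0 0" --pt "0 1 0 0 0 0 0" --pt "0 1 0 0 0 0 0"

```text
time: 31.0
tcp_pos: [0.5671, -0.2243, 0.0338]
eef_rot: [2.093, 2.296, 0.063]
wrist_force: [-11.9, -3.3, -0.2]
gripper_width: 0.0005
finger_force: 6.0
```

step_arm --pt "0 0.5 0 0 0 0 0" --pt "0 1 0 0 0 0 0" --pt "0 1.5 0 0 0 0 0" --pt "0 1.5 0 0 0 0 0"

```text
time: 31.5
tcp_pos: [0.5686, -0.2242, 0.0339]
eef_rot: [2.093, 2.296, 0.063]
wrist_force: [-10.9, -3.9, -1.8]
gripper_width: 0.0006
finger_force: 6.0
```

step_arm --pt "0 0.5 0 0 0 0 0" --pt "0 1 0 0 0 0 0" --pt "0 1 0 0 0 0 0"

```text
time: 31.88
tcp_pos: [0.5695, -0.2241, 0.0339]
eef_rot: [2.093, 2.296, 0.062]
wrist_force: [-12.5, -4.2, -1.1]
gripper_width: 0.0005
finger_force: 6.1
```

step_arm --pt "0 0.5 0 0 0 0 0" --pt "0 1 0 0 0 0 0" --pt "0 1 0 0 0 0 0"

```text
time: 32.25
tcp_pos: [0.5705, -0.224, 0.034]
eef_rot: [2.093, 2.296, 0.062]
wrist_force: [-12.0, -4.3, -1.7]
gripper_width: 0.0005
finger_force: 6.3
```

step_arm --pt "0 0.5 0 0 0 0 0" --pt "0 1 0 0 0 0 0" --pt "0 1 0 0 0 0 0"

```text
time: 32.62
tcp_pos: [0.5708, -0.224, 0.0339]
eef_rot: [2.094, 2.297, 0.061]
wrist_force: [-15.5, -4.3, 0.6]
gripper_width: 0.0005
finger_force: 8.2
```

step_arm --pt "0 0.5 0 0 0 0 0" --pt "0 0.7 0 0 0 0 0"

```text
time: 32.88
tcp_pos: [0.5708, -0.224, 0.0339]
eef_rot: [2.094, 2.298, 0.06]
wrist_force: [-21.3, -3.3, 4.7]
gripper_width: 0.0004
finger_force: 10.5
```

step_arm --pt "0 -14 -1 0 0 0 0" --pt "57 -14 -1 0 0 0 0" --pt "115 -14 -1 0 0 0 0" --pt "178 -14 -1 0 0 0 0" --pt "180 -11 -1 0 0 0 0"

```text
time: 33.5
tcp_pos: [0.5475, -0.0416, 0.0367]
eef_rot: [2.083, 2.297, 0.07]
wrist_force: [0.5, -0.7, 0.4]
gripper_width: 0.0004
finger_force: 0.0
```

step_arm --pt "0 1.5 0 0 0 0 0" --pt "0 3 0 0 0 0 0" --pt "0 4.5 0 0 0 0 0"

```text
time: 33.88
tcp_pos: [0.5529, -0.0463, 0.037]
eef_rot: [2.09, 2.29, 0.069]
wrist_force: [0.4, -0.0, 0.4]
gripper_width: 0.0008
finger_force: 0.0
```

Right end is home. That last step was stiffer than expected, so I'll use finer steps on the left.

step_arm --pt "2 0.7 0 0 0 0 0" --pt "4 1.4 0 0 0 0 0" --pt "5 2 0 0 0 0 0" --pt "5 2.5 0 0 0 0 0" --pt "5 3 0.5 0 0 0 0"

```text
time: 34.5
tcp_pos: [0.5525, -0.0394, 0.0352]
eef_rot: [2.091, 2.295, 0.064]
wrist_force: [-10.9, -0.9, 2.9]
gripper_width: 0.0006
finger_force: 5.6
```

step_arm --pt "0 0.3 0 0 0 0 0" --pt "0 0.6 0 0 0 0 0" --pt "0 0.9 0 0 0 0 0" --pt "0 0.9 0 0 0 0 0"

```text
time: 35.0
tcp_pos: [0.5526, -0.0393, 0.0348]
eef_rot: [2.092, 2.296, 0.062]
wrist_force: [-13.6, -2.1, 2.9]
gripper_width: 0.0008
finger_force: 6.6
```

step_arm --pt "0 0.3 0 0 0 0 0" --pt "0 0.5 0 0 0 0 0" --pt "0 0.5 0 0 0 0 0"

```text
time: 35.38
tcp_pos: [0.5525, -0.0392, 0.0346]
eef_rot: [2.092, 2.297, 0.061]
wrist_force: [-13.9, -1.2, 2.6]
gripper_width: 0.0006
finger_force: 7.4
```

step_arm --pt "0 0.3 0 0 0 0 0" --pt "0 0.5 0 0 0 0 0" --pt "0 0.5 0 0 0 0 0"

```text
time: 35.75
tcp_pos: [0.5526, -0.0392, 0.0343]
eef_rot: [2.093, 2.298, 0.06]
wrist_force: [-16.5, -0.8, 3.9]
gripper_width: 0.0008
finger_force: 8.3
```

step_arm --pt "0 0.2 0 0 0 0 0" --pt "0 0.4 0 0 0 0 0" --pt "0 0.4 0 0 0 0 0"

```text
time: 36.12
tcp_pos: [0.5525, -0.0391, 0.0341]
eef_rot: [2.093, 2.298, 0.059]
wrist_force: [-18.4, -3.1, 5.7]
gripper_width: 0.0003
finger_force: 9.0
```

step_arm --pt "0 -14 -2 0 0 0 0" --pt "0 -14 -60 0.03 0 0 0" --pt "0 -14 -115 0.06 0 0 0" --pt "-50 35 -118 0.06 0 0 0" --pt "-80 90 -120 0.06 0 0 0"

```text
time: 36.75
tcp_pos: [0.6427, -0.1095, 0.1641]
eef_rot: [2.113, 2.319, 0.004]
wrist_force: [1.3, 0.4, 0.7]
gripper_width: 0.0005
finger_force: 0.0
```

step_arm --pt "0 0 0 0 0 0 0" --pt "0 0 0 0 0 0 0"

```text
time: 37.0
tcp_pos: [0.64, -0.1079, 0.1604]
eef_rot: [-2.115, -2.321, 0.001]
wrist_force: [0.0, 0.8, -0.3]
gripper_width: 0.0005
finger_force: 0.0
```

Run:
```python
from h import *
s=robot.state(); im=eyes.capture("wrist"); eyes
print({k:np.round(s[k],4).tolist() for k in("time","tcp_pos","eef_rot","wrist_force")})
np.save("w6.npy",im)
C=cam("wrist",s)
b=[.672,-.1307,.0951]
q=proj(C,w(b,[[0,.1,.034],[0,0,.034],[0,-.05,.034]])); print(q.round())
cv2.imwrite("pics/w6.png",cv2.resize(im[:,:,::-1],(800,600),interpolation=cv2.INTER_CUBIC))
```

```text
{'time': 37.0, 'tcp_pos': [0.64, -0.1079, 0.1604], 'eef_rot': [-2.1149, -2.3213, 0.0006], 'wrist_force': [0.0433, 0.7802, -0.2866]}
[[285. 116.]
 [282. 219.]
 [281. 264.]]
```

View pics/w6.png

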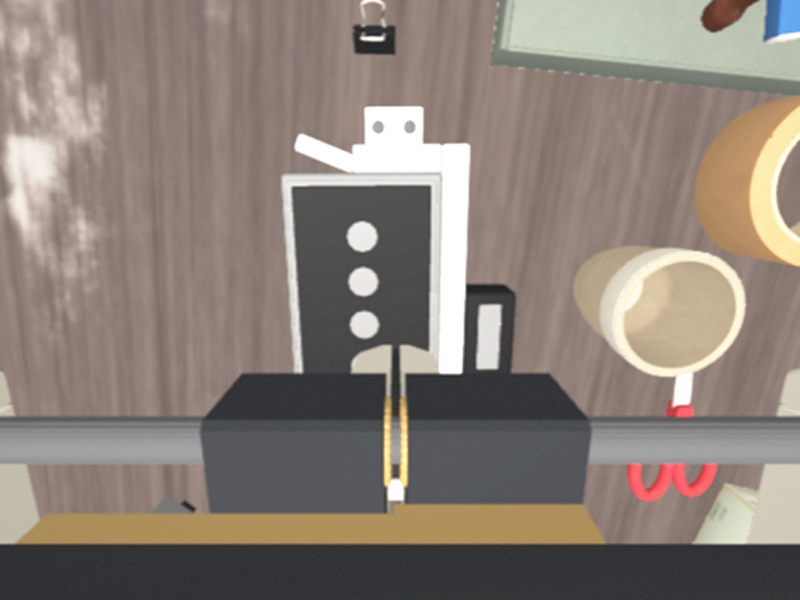

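The left end looks flush: the rim meets the rail along column 440 with no gap or wedge. I'll probe the right end once more, gently, to confirm it stayed home.

step_arm --pt "-50 -55 0 0 0 0 0" --pt "-107 -100 10 0 0 0 0" --pt "-110 -100 60 -0.03 0 0 0" --pt "-110 -100 110 -0.06 0 0 0" --pt "-110 -96 125 -0.06 0 0 0"

```text
time: 37.67
tcp_pos: [0.5515, -0.2249, 0.0336]
eef_rot: [2.092, 2.295, 0.067]
wrist_force: [-0.2, -0.1, 0.9]
gripper_width: 0.0007
finger_force: 0.0
```

step_arm --pt "0 3 0 0 0 0 0" --pt "0 6 0 0 0 0 0" --pt "0 8 0 0 0 0 0" --pt "0 8 0 0 0 0 0"

```text
time: 38.17
tcp_pos: [0.5641, -0.2261, 0.0381]
eef_rot: [2.086, 2.291, 0.069]
wrist_force: [0.3, -0.5, -0.1]
gripper_width: 0.0005
finger_force: 0.0
```

step_arm --pt "0 2 1.5 0 0 0 0" --pt "0 4 3 0 0 0 0" --pt "0 6 3 0 0 0 0" --pt "0 7 3 0 0 0 0" --pt "0 7 3 0 0 0 0"

```text
time: 38.8
tcp_pos: [0.5701, -0.2253, 0.0341]
eef_rot: [2.088, 2.292, 0.069]
wrist_force: [-1.4, -0.6, -0.1]
gripper_width: 0.0005
finger_force: 0.0
```

step_arm --pt "0 0.5 0 0 0 0 0" --pt "0 1 0 0 0 0 0" --pt "0 1 0 0 0 0 0"

```text
time: 39.17
tcp_pos: [0.5708, -0.2252, 0.0341]
eef_rot: [2.088, 2.292, 0.068]
wrist_force: [-1.6, -1.2, 0.8]
gripper_width: 0.0002
finger_force: 0.9
```

step_arm --pt "0 0.6 0 0 0 0 0" --pt "0 1.2 0 0 0 0 0" --pt "0 1.8 0 0 0 0 0" --pt "0 1.8 0 0 0 0 0"

```text
time: 39.67
tcp_pos: [0.5709, -0.2249, 0.0333]
eef_rot: [2.091, 2.295, 0.065]
wrist_force: [-9.7, -1.7, 1.4]
gripper_width: 0.0004
finger_force: 4.7
```

step_arm --pt "0 0.4 0 0 0 0 0" --pt "0 0.8 0 0 0 0 0" --pt "0 0.8 0 0 0 0 0"

```text
time: 40.05
tcp_pos: [0.5708, -0.2248, 0.033]
eef_rot: [2.092, 2.296, 0.064]
wrist_force: [-11.3, -0.8, 2.3]
gripper_width: 0.0006
finger_force: 6.2
```

step_arm --pt "0 0.4 0 0 0 0 0" --pt "0 0.8 0 0 0 0 0" --pt "0 0.8 0 0 0 0 0"

```text
time: 40.42
tcp_pos: [0.5709, -0.2247, 0.0326]
eef_rot: [2.093, 2.297, 0.063]
wrist_force: [-15.5, -1.6, 3.8]
gripper_width: 0.0007
finger_force: 7.8
```

step_arm --pt "0 0.3 0 0 0 0 0" --pt "0 0.5 0 0 0 0 0" --pt "0 0.5 0 0 0 0 0"

```text
time: 40.8
tcp_pos: [0.5709, -0.2247, 0.0325]
eef_rot: [2.093, 2.297, 0.062]
wrist_force: [-17.6, -2.0, 3.8]
gripper_width: 0.0003
finger_force: 8.7
```

step_arm --pt "0 -15 -2 0 0 0 0" --pt "0 -15 -62 0.03 0 0 0" --pt "0 -15 -124 0.06 0 0 0" --pt "-40 35 -127 0.06 0 0 0" --pt "-71 65 -129 0.06 0 0 0"

```text
time: 41.42
tcp_pos: [0.6413, -0.2912, 0.1704]
eef_rot: [2.111, 2.319, 0.003]
wrist_force: [0.0, 0.3, -0.4]
gripper_width: 0.0002
finger_force: 0.0
```

step_arm --pt "0 0 0 0 0 0 0" --pt "0 0 0 0 0 0 0"

```text
time: 41.68
tcp_pos: [0.6382, -0.2898, 0.1664]
eef_rot: [-2.115, -2.321, -0.0]
wrist_force: [0.3, 0.7, -0.0]
gripper_width: 0.0006
finger_force: 0.0
```

Run:
```python
from h import *
s=robot.state(); im=eyes.capture("wrist")
print({k:np.round(s[k],4).tolist() for k in("time","tcp_pos","wrist_force")})
a=cv2.resize(im[60:240,140:380,::-1],(800,600),interpolation=cv2.INTER_CUBIC)
cv2.imwrite("pics/w7.png",a)
```

```text
{'time': 41.675, 'tcp_pos': [0.6382, -0.2898, 0.1664], 'wrist_force': [0.2531, 0.6905, -0.0143]}
```

View pics/w7.png

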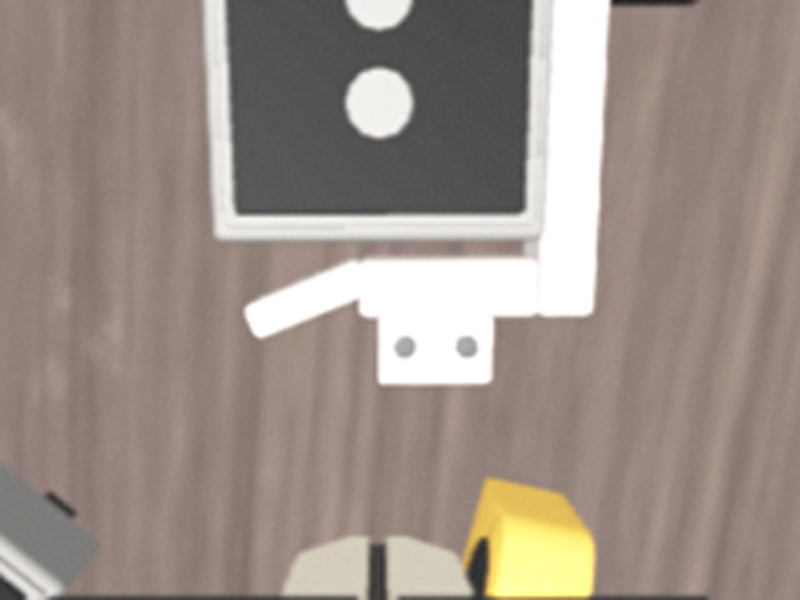

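The right end is flush too: its rim touches the rail at (540,230). The robot is clear of everything, so I'm handing in.

```bash
python3 -c "
from workcell import robot
print(robot.sign_off())"
```

```text
the job is handed in; nothing more can be done
None
```

The battery is home against the stop at both ends and the job is handed in at 41.7 s. One caution: the peak wrist reading, as the right end met the stop, was 21.3 N along the push but about 22.1 N in total, so the 22 N limit may have been just touched.

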